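# Put the reagent bottles back in their colour-coded spill trays

## Task

Put the five reagent bottles standing about the bench away in their spill trays by storage class: red caps in the red tray, blue caps in the blue tray, and the loose yellow-capped bottle in the yellow tray beside the one already there. Keep them upright and set each down gently, standing flat on the tray floor. Do not shift the bottle already in the yellow tray or the white beaker.

Things in the scene. Friction and masses are not known exactly. Their poses are not given: they have to be found in the camera images.
- red_1: first reagent bottle, amber glass, with a red ribbed screw cap, blank white label with a red band. Round: body 56 mm diameter up to 60 mm, neck 43 mm, cap 54 mm diameter from 75 to 103 mm height, 103 mm tall in all; about 0.15 to 0.31 kg. Origin: centre of its underside, z up its axis; stands loose on the bench at the start.
- red_2: second reagent bottle, amber glass, with a red ribbed screw cap, blank white label with a red band. Round: body 56 mm diameter up to 60 mm, neck 43 mm, cap 54 mm diameter from 75 to 103 mm height, 103 mm tall in all; about 0.15 to 0.31 kg. Origin: centre of its underside, z up its axis; stands loose on the bench at the start.
- blue_1: first reagent bottle, amber glass, with a blue ribbed screw cap, blank white label with a blue band. Round: body 56 mm diameter up to 60 mm, neck 43 mm, cap 54 mm diameter from 75 to 103 mm height, 103 mm tall in all; about 0.15 to 0.31 kg. Origin: centre of its underside, z up its axis; stands loose on the bench at the start.
- blue_2: second reagent bottle, amber glass, with a blue ribbed screw cap, blank white label with a blue band. Round: body 56 mm diameter up to 60 mm, neck 43 mm, cap 54 mm diameter from 75 to 103 mm height, 103 mm tall in all; about 0.15 to 0.31 kg. Origin: centre of its underside, z up its axis; stands loose on the bench at the start.
- yellow_1: loose reagent bottle, amber glass, with a yellow ribbed screw cap, blank white label with a yellow band. Round: body 56 mm diameter up to 60 mm, neck 43 mm, cap 54 mm diameter from 75 to 103 mm height, 103 mm tall in all; about 0.15 to 0.31 kg. Origin: centre of its underside, z up its axis; stands loose on the bench at the start.
- yellow_stored: bottle of the same make and size with a yellow cap, already standing in the yellow tray, in the half towards the tray's +x end; it stays there. Origin: centre of its underside, z up.
- red_tray: red plastic spill tray, fixed to the bench, 180 mm long (its x) by 100 mm wide (its y), 32 mm high, walls and floor 4 mm thick, so inside 172 by 92 mm with the floor 4 mm above the bench; open at the top; room for two bottles side by side along its length. Origin: centre of its underside. Empty at the start.
- blue_tray: blue plastic spill tray, fixed to the bench, 180 mm long (its x) by 100 mm wide (its y), 32 mm high, walls and floor 4 mm thick, so inside 172 by 92 mm with the floor 4 mm above the bench; open at the top; room for two bottles side by side along its length. Origin: centre of its underside. Empty at the start.
- yellow_tray: yellow plastic spill tray, fixed to the bench, 180 mm long (its x) by 100 mm wide (its y), 32 mm high, walls and floor 4 mm thick, so inside 172 by 92 mm with the floor 4 mm above the bench; open at the top; room for two bottles side by side along its length. Origin: centre of its underside. One yellow-capped bottle already stands in it; the other half is free.
- beaker: small white plastic beaker, 42 mm diameter, 58 mm tall, open and empty, standing loose among the bottles; it stays where it is. Origin: centre of its underside.
Not all that is in view belongs to the job. What is shaped like the red_2 but pink is not meant.

How it is judged:
By the outcome, as a careful person would: the job done as asked, in the order asked, and still so for the second after the job is handed in, with the robot touching nothing.
It also fails if it takes over 120 s, if anything falls off the work surface, if the arm or the gripper's body presses on something with over 40 N, if the wrist force passes 120 N, or if a joint passes its speed limit or range.

## Robot

A 6-joint arm with a two-finger parallel gripper is mounted at the origin on the work surface. World frame = base frame: x ahead of the robot, y to its left, z up, the work surface at z = 0. Lengths are in m, angles in rad, forces in N, time in s.
With the tool pointing down it reaches from about 0.4 to 0.825 m from the base axis. Payload 7 kg.
Tool frame: the origin (TCP) lies on the mounting face of the last link; the fingertips stand arm.tcp_to_tips ahead of it and the grasp point (between the pads) lies 159 mm ahead of it (arm.tcp_to_tips is the distance from the TCP to the fingertips, in m); z points along the fingers, y is the direction in which the jaws open and shut (so a half turn about z gives the same grasp; the last joint's range is limited). The gripper opens to 88 mm and grips with 3 to 60 N. Pads are 19 mm wide; open, the fingers measure 130 mm over their backs; the gripper's body (78 mm by 193 mm) begins 47 mm behind the grasp point.
Start: joints at [-0.894, 0.359, 0.012, 0, -1.224, -0.288], TCP at [0.256, -0.625, 0.405] pointing down, gripper open.
Joint ranges: [-3.07, 3.07], [-1.43, 2.12], [-1.02, 1.25], [-3.03, 1.67], [-3.05, -0], [-3.03, 3.03]. Speed limits (rad/s): [2.39, 2.39, 3.01, 3.14, 3.14, 3.14].

## Interface

Orientations are given as [roll, pitch, yaw] about the fixed x, y, z axes, in that order (R = Rz(yaw) Ry(pitch) Rx(roll)).
In Python, from station import arm, cams, job_done, finder gives the robot as it stands.
- The arm moves only by the tool play_rows, never from a script. Its argument "targets" is a list that holds one entry, the list of rows, each a list of 4 numbers: the shift along the tool's x, y, z in m, then the turn about the tool's z in degrees. A call has 1 to 5 rows; each row is the pose to reach, as a shift and turn from the pose commanded when the call began, along the tool's axes at that moment; what a row does not reach only later rows make up. A row lasts 1/8 s, in which the tool goes at most 62.5 mm and 10.7 degrees, less where a joint would pass 70% of its speed; a pose out of reach is approached as far as the arm can. A call with a gripper value outside its range is refused whole. "grip" is the closure in counts, from 0 (fully open) to 255 (shut), set as the call begins (left out, the last holds). The fingers move at their own pace and stop on an object; "newtons" is the grip in N (left out, the last holds). Time passes only in rows, so rows that repeat a pose let the fingers close. It gives the time, the measured TCP pose, the force and the opening at its end, in the units of the state.
- arm.get_state(): the state, without advancing time (a new reading comes with each control period).
- cams.grab_frame(name): name is "side" or "top" or "wrist"; returns (picture, depth): 384x512x3 uint8, red, green, blue; 384x512 float32, m along the optical axis (not along the pixel's ray), 0 where there is no reading.
- cams.camera_params(name): a dict with "intrinsics" (3x3 intrinsics, pixels), "D" ([k1, k2, p1, p2, k3] as OpenCV has them; the pictures are not rectified), "position" and "attitude" of the camera in the world. Camera axes: x right, y down, z forward; pixel columns grow to the right and rows downward; lengths in m; the calibration is good to about 2 mm. A picture is of the moment at which its call begins: read the wrist's pose just before it. camera_params takes no time and is no camera call; for the wrist camera it gives the pose at the moment of the call.
- job_done(): hands the job in, once; it reports no verdict.
Trained networks look in the newest picture that a camera, given by its name, has taken for a name from the list of things; names that differ only in an ending like _2 or _b are one class to them, and where a whole thing is asked for, a point or a joint stands for the part that bears it (a point fixed in the world has none). Each returns a list of dicts, best first, with "score" (0 to 1); they miss things now and then, are a little off and sometimes report something else, mostly with a low value. They report only what shows in the picture. A call takes as long as a camera call. They do not tell look-alikes from the thing itself.
- finder.find_in(camera, query): "xyz" ([x, y, z] in m, in world coordinates, good to about 4 mm: the middle of the surface that is visible of it).
- finder.masks_of(camera, query): "mask" (384x512 bool, what is visible of it).
The state is a dict: "t": time; "q": joint angles; "qd": joint speeds; "joint_efforts": joint torques, N m; "eef_pos": TCP position; "ee_rot": TCP orientation; "force": force on the tool from outside, world axes, zero at the start; "moment": the same for the moment, N m; "width": finger opening in m.
Only numpy, scipy, OpenCV 4.12 (cv2) and the standard library are available. Lean on these libraries where they do the work, as an engineer would, in place of code of your own. Each camera call takes 0.05 s, during which the arm holds its last target. There are 200 camera calls.

## Working session

There is one attempt and no reset: what is moved stays moved. The work goes in short steps, Python scripts to look and compute and a tool call to move; the robot and the scene stay as the last step left them, time stands still between calls to the robot, and variables do not carry over. Pictures are saved under pics/ and viewed, about 12 in all and at most 16, crops included, and the job is handed in when it is done.

Besides the shell and the picture viewer there is one more tool, called after "Call:" in YAML: its name, and indented under it one key for each argument. play_rows: Moves the arm, as the interface text tells. Its arguments: {"type":"object","properties":{"targets":{"type":"array","items":{"type":"array","items":{"type":"array","items":{"type":"number"}}}},"grip":{"type":"number"},"newtons":{"type":"number"}},"required":["targets"]}

```bash
mkdir -p pics; ls; cat > h.py <<'E'
from station import arm, cams, job_done, finder
import numpy as np, cv2
from scipy.spatial.transform import Rotation as R
def att(a):
    a=np.array(a,float)
    if a.shape==(3,3): return a
    return R.from_euler('xyz',a).as_matrix() if a.size==3 else R.from_quat(a).as_matrix()
def cloud(cam):
    p=cams.camera_params(cam); im,d=cams.grab_frame(cam)
    K=np.array(p['intrinsics']); 
    v,u=np.mgrid[0:384,0:512]
    n=cv2.undistortPoints(np.stack([u,v],-1).reshape(-1,1,2).astype(float),K,np.array(p['D'],float)).reshape(384,512,2)
    c=np.dstack([n[...,0]*d,n[...,1]*d,d])
    return im,d,c@att(p['attitude']).T+np.array(p['position'])
E
python3 - <<'E'
from h import *
print(cams.camera_params('top')); print(arm.get_state(), arm.tcp_to_tips)
a=[]
for c in ['top','side']:
    im,d,P=cloud(c); cv2.imwrite(f'pics/{c}0.png',im[...,::-1])
    for q in ['red_1','blue_1','yellow_1','red_tray','blue_tray','yellow_tray','beaker']:
        print(c,q,[(np.round(r['xyz'],3).tolist(),round(r['score'],2)) for r in finder.find_in(c,q)])
E
```

```text
pics
{'intrinsics': array([[418.51157493,   0.        , 257.80228801],
       [  0.        , 418.51157493, 191.36952845],
       [  0.        ,   0.        ,   1.        ]]), 'D': array([-0.08793909,  0.        ,  0.        ,  0.        ,  0.        ]), 'position': array([0.45683225, 0.0146868 , 1.14035819]), 'attitude': array([-3.04025803, -0.0141539 , -1.56999649])}
{'t': 0.0, 'q': array([-8.93925445e-01,  3.59356472e-01,  1.10539486e-02, -3.19351936e-04,
       -1.22410566e+00, -2.88095341e-01]), 'qd': array([-0.00028917,  0.00094964, -0.0002368 , -0.00066619,  0.00058312,
        0.00110139]), 'joint_efforts': array([ 8.17793098e-04, -5.82723856e+01,  2.93053257e+01,  6.99770093e+00,
        6.81267818e-03, -7.71120222e-05]), 'eef_pos': array([ 0.25577522, -0.62444605,  0.40374553]), 'ee_rot': array([ 3.13996193e+00, -1.70169859e-04, -2.75292573e+00]), 'force': array([-0.35773934,  1.20156214,  0.17886612]), 'moment': array([ 0.02888448, -0.01160086,  0.02713873]), 'width': 0.08749182720697041} 0.1781
top red_1 [([0.676, 0.38, 0.1], 0.73), ([0.65, 0.16, 0.101], 0.61), ([0.429, -0
[... 228 characters left out ...]
0.336, 0.002], 0.66)]
top blue_tray [([0.471, 0.336, 0.007], 0.64)]
top yellow_tray [([0.596, -0.002, 0.004], 0.72)]
top beaker [([0.558, -0.156, 0.026], 0.65), ([0.596, -0.001, 0.004], 0.26)]
side red_1 [([0.663, 0.409, 0.067], 0.96), ([0.419, 0.023, 0.062], 0.79), ([0.628, 0.294, 0.062], 0.76), ([0.643, 0.188, 0.065], 0.59)]
side blue_1 [([0.429, -0.132, 0.066], 0.61), ([0.45, 0.204, 0.062], 0.55)]
side yellow_1 [([0.634, -0.15, 0.059], 0.74)]
side red_tray [([0.506, -0.351, 0.016], 0.66), ([0.425, -0.133, 0.066], 0.4)]
side blue_tray [([0.473, 0.322, 0.011], 0.72)]
side yellow_tray [([0.594, -0.006, 0.014], 0.91), ([0.506, -0.353, 0.018], 0.22)]
side beaker [([0.554, -0.137, 0.04], 0.66)]
```

View pics/top0.png

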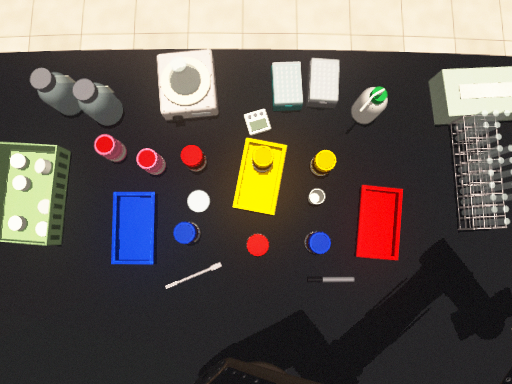

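View pics/side0.png

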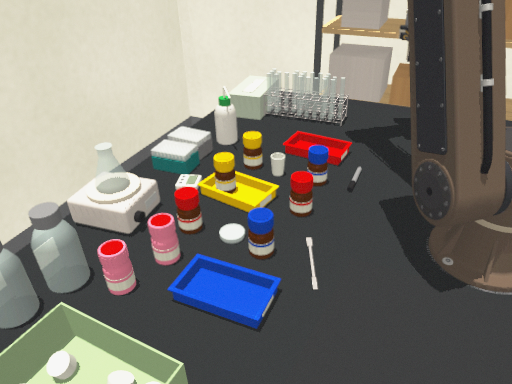

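The top view shows red caps at (192,156) and (258,244), blue at (185,233) and (319,242), loose yellow at (324,161), and stored yellow at (262,156). The two pink bottles at (109,145) and (150,160) are decoys. The beaker is at (317,196). The side view agrees. Next I'll measure exact poses.

```bash
cat >> h.py <<'E'
def scene():
    im,d,P=cloud('top'); hsv=cv2.cvtColor(im,cv2.COLOR_RGB2HSV)
    H,S,V=[hsv[...,i].astype(int) for i in range(3)]
    col={'red':(np.minimum(H,180-H)<6)&(S>215),'blue':(abs(H-112)<14)&(S>150),'yellow':(abs(H-28)<8)&(S>150)}
    for n,m in col.items():
        m=m&(V>60)
        top=(m&(P[...,2]>.09)&(P[...,2]<.25)).astype(np.uint8)
        k,l,st,_=cv2.connectedComponentsWithStats(top)
        for i in range(1,k):
            if st[i,4]<60: continue
            q=P[l==i]; zt=np.median(q[:,2]); q=q[abs(q[:,2]-zt)<.006]
            c,r=cv2.minEnclosingCircle(q[:,:2].astype(np.float32)); print(n,'cap',np.round(c,4),'r',round(r,4),'z',round(zt,4),'med',np.round(np.median(q[:,:2],0),4))
        fl=m&(P[...,2]<.045)&(P[...,2]>-.01)
        k,l,st,_=cv2.connectedComponentsWithStats(fl.astype(np.uint8))
        i=1+np.argmax(st[1:,4]); q=P[l==i]; rim=q[(q[:,2]>.026)]
        for s in (rim,q):
            (c,sz,a)=cv2.minAreaRect(s[:,:2].astype(np.float32)); print(n,'tray',np.round(c,4),np.round(sz,4),round(a,1))
def st():
    s=arm.get_state(); print('t',round(s['t'],2),'pos',np.round(s['eef_pos'],4),'yaw',round(np.degrees(s['ee_rot'][2]),1),'F',np.round(s['force'],1),'w',round(s['width'],4)); return s
def to(x,y,gz,yaw=None,s=None):
    "shift in tool axes to bring grasp point to x,y,gz"
    s=s or st(); M=R.from_euler('xyz',s['ee_rot']).as_matrix()
    d=M.T@(np.array([x,y,gz+.159])-s['eef_pos'])
    t=0 if yaw is None else -((yaw-np.degrees(s['ee_rot'][2])+90)%180-90)
    print('shift',np.round(d,4),'turn',round(t,1), 'rows',round(max(np.linalg.norm(d)/.0625,abs(t)/10.7),1))
E
python3 - <<'E'
from h import *
scene()
to(.676,.38,.2)
E
```

```text
red cap [0.6819 0.3916] r 0.0209 z 0.1041 med [0.6822 0.3909]
red cap [0.6543 0.1682] r 0.0268 z 0.1034 med [0.6539 0.1681]
red cap [0.6455 0.2812] r 0.0203 z 0.1037 med [0.6459 0.2808]
red cap [0.4299 0.0015] r 0.0269 z 0.1038 med [0.4295 0.0019]
red tray [ 0.488  -0.3274] [0.1136 0.1916] 84.2
red tray [ 0.4894 -0.3275] [0.1136 0.1981] 84.2
blue cap [0.4597 0.1821] r 0.0274 z 0.1035 med [0.4587 0.1822]
blue cap [ 0.4352 -0.1531] r 0.0273 z 0.1034 med [ 0.4344 -0.1518]
blue tray [0.473  0.3308] [0.1134 0.1893] 89.8
blue tray [0.4736 0.3366] [0.1997 0.1254] 0.2
yellow cap [ 0.6526 -0.0121] r 0.0275 z 0.1073 med [ 0.6512 -0.0103]
yellow cap [ 0.6427 -0.1698] r 0.0277 z 0.1035 med [ 0.6421 -0.1694]
yellow tray [ 0.6126 -0.0048] [0.1122 0.193 ] 79.2
yellow tray [ 0.6167 -0.0062] [0.1191 0.2016] 79.2
t 0.85 pos [ 0.2559 -0.6246  0.4047] yaw -157.7 F [-1.   0.1 -1.6] w 0.0873
shift [-0.7696  0.7703  0.0457] turn 0 rows 17.4
```

```bash
python3 - <<'E'
from h import *
im,d,P=cloud('top'); hsv=cv2.cvtColor(im,cv2.COLOR_RGB2HSV); H,S,V=[hsv[...,i].astype(int) for i in range(3)]
from scipy.optimize import minimize
# tray: fit rim centre-line rectangle 176x96 to rim points robustly
def sd(p,a):
    c,s=np.cos(a[2]),np.sin(a[2]); q=(p-a[:2])@np.array([[c,-s],[s,c]])
    e=abs(q)-np.array([.088,.048]); return np.where((e>0).any(1),np.hypot(*np.maximum(e,0).T),-e.max(1))
for n,m,g in [('red',(np.minimum(H,180-H)<6)&(S>200),(.488,-.327,-.1)),('blue',(abs(H-112)<14)&(S>150),(.473,.331,0)),('yellow',(abs(H-28)<8)&(S>150),(.6126,-.0048,-.19))]:
    m=m&(P[...,2]>.029)&(P[...,2]<.036)&(np.hypot(P[...,0]-g[0],P[...,1]-g[1])<.13)
    p=P[m][:,:2]
    r=minimize(lambda a:np.minimum(abs(sd(p,a)),.006).mean()*1e3,g,method='Nelder-Mead',options=dict(initial_simplex=[g,(g[0]+.005,g[1],g[2]),(g[0],g[1]+.005,g[2]),(g[0],g[1],g[2]+.1)]))
    a=r.x;u=np.array([np.cos(a[2]),np.sin(a[2])]);print(n,len(p),np.round(a[:2],4),round(np.degrees(a[2]),1),'res mm',round(r.fun,2),'slots+-',np.round(a[:2]+.043*u,4),np.round(a[:2]-.043*u,4))
to(.430,.0015,.24,180)
E
```

```text
red 761 [ 0.4876 -0.3269] -6.0 res mm 3.25 slots+- [ 0.5304 -0.3314] [ 0.4449 -0.3224]
blue 791 [0.4725 0.3306] 0.3 res mm 3.23 slots+- [0.5155 0.3308] [0.4295 0.3303]
yellow 735 [ 0.6115 -0.0047] -10.5 res mm 3.3 slots+- [ 0.6538 -0.0125] [0.5692 0.0031]
t 0.9 pos [ 0.2558 -0.6246  0.4047] yaw -157.7 F [ 0.2  0.1 -0.2] w 0.0876
shift [-0.3985  0.5134  0.0057] turn 22.3 rows 10.4
```

Call:
play_rows:
  targets:
    - [[0,0,0,10],[0,0,0,20],[0,0,0,22.3]]
  grip: 0

```text
t: 1.27
eef_pos: [0.2558, -0.6246, 0.4047]
ee_rot: [-3.142, -0.0, 3.138]
force: [-0.2, 0.1, -0.6]
width: 0.0877
```

Call:
play_rows:
  targets:
    - [[-0.03,0.05,0,0],[-0.06,0.1,0,0],[-0.09,0.15,0,0],[-0.12,0.2,0,0],[-0.15,0.25,0,0]]

```text
t: 1.9
eef_pos: [0.4066, -0.373, 0.405]
ee_rot: [-3.141, 0.001, 3.141]
force: [0.9, -0.1, 0.1]
width: 0.0874
```

Call:
play_rows:
  targets:
    - [[-0.005,0.06,0,0],[-0.01,0.12,0,0],[-0.015,0.18,0,0],[-0.02,0.24,0,0],[-0.024,0.3,0,0]]

```text
t: 2.52
eef_pos: [0.4298, -0.0728, 0.4052]
ee_rot: [3.141, 0.001, 3.141]
force: [0.7, -0.3, 0.3]
width: 0.0878
```

Call:
play_rows:
  targets:
    - [[0,0.06,0,0],[0,0.076,0.006,0],[0,0.076,0.05,0],[0,0.076,0.08,0],[0,0.076,0.08,0]]

```text
t: 3.15
eef_pos: [0.4293, 0.0006, 0.323]
ee_rot: [-3.14, -0.004, 3.141]
force: [0.7, 0.8, -0.0]
width: 0.0877
```

```bash
python3 -c "
from h import *
to(.430,.0015,.089,180)"
```

```text
t 3.15 pos [0.4293 0.0006 0.323 ] yaw 179.9 F [ 0.7  0.8 -0. ] w 0.0877
shift [-0.001  0.001  0.075] turn -0.1 rows 1.2
```

Call:
play_rows:
  targets:
    - [[-0.001,0.001,0.03,0],[-0.001,0.001,0.055,0],[-0.001,0.001,0.075,0],[-0.001,0.001,0.075,0]]

```text
t: 3.65
eef_pos: [0.4313, 0.002, 0.2498]
ee_rot: [-3.141, -0.001, 3.141]
force: [-0.3, 0.1, 0.0]
width: 0.0876
```

Call:
play_rows:
  targets:
    - [[0,0,0,0],[0,0,0,0],[0,0,0,0],[0,0,0,0],[0,0,0,0]]
  grip: 255
  newtons: 25

```text
t: 4.28
eef_pos: [0.4313, 0.0023, 0.25]
ee_rot: [-3.141, 0.0, 3.142]
force: [-1.8, -1.4, 4.3]
width: 0.0536
```

Call:
play_rows:
  targets:
    - [[0,0,-0.02,0],[0,0,-0.06,0],[0,0,-0.1,0],[0,0,-0.135,0],[0,0,-0.15,0]]

```text
t: 4.9
eef_pos: [0.4311, 0.0025, 0.401]
ee_rot: [3.14, 0.002, 3.141]
force: [-0.5, 0.3, -3.7]
width: 0.0539
```

Call:
play_rows:
  targets:
    - [[-0.008,-0.03,0,0],[-0.02,-0.08,0,0],[-0.037,-0.13,0,0],[-0.053,-0.18,0,0],[-0.07,-0.23,0,0]]

```text
t: 5.52
eef_pos: [0.5011, -0.2293, 0.3979]
ee_rot: [3.141, -0.002, 3.141]
force: [1.0, 0.7, -2.8]
width: 0.0539
```

Call:
play_rows:
  targets:
    - [[-0.014,-0.05,0,0],[-0.024,-0.09,0,0],[-0.029,-0.104,0,0],[-0.029,-0.104,0,0]]

```text
t: 6.02
eef_pos: [0.5299, -0.3322, 0.3976]
ee_rot: [3.14, -0.003, 3.14]
force: [0.2, -1.0, -2.6]
width: 0.0538
```

```bash
python3 -c "
from h import *
to(.5304,-.3314,.106)
im,_=cams.grab_frame('side');cv2.imwrite('pics/s1.png',im[...,::-1])"
```

```text
t 6.03 pos [ 0.5299 -0.3322  0.3976] yaw 179.9 F [ 0.2 -1.  -2.6] w 0.0538
shift [-0.0009  0.0007  0.1326] turn 0 rows 2.1
```

View pics/s1.png

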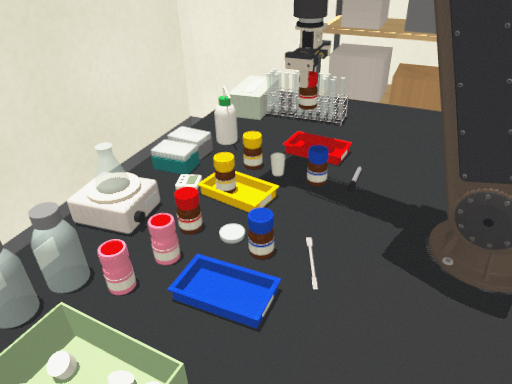

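The held bottle is upright above the red tray, at about (308,95). I'll lower it to just above the floor.

Call:
play_rows:
  targets:
    - [[-0.001,0.001,0.04,0],[-0.001,0.001,0.08,0],[-0.001,0.001,0.115,0],[-0.001,0.001,0.133,0],[-0.001,0.001,0.137,0]]

```text
t: 6.7
eef_pos: [0.5309, -0.33, 0.2621]
ee_rot: [3.141, -0.001, -3.141]
force: [-0.2, 0.0, -2.0]
width: 0.0537
```

Call:
play_rows:
  targets:
    - [[0,0,0.002,0],[0,0,0.004,0],[0,0,0.005,0],[0,0,0.005,0]]

```text
t: 7.2
eef_pos: [0.531, -0.3308, 0.258]
ee_rot: [-3.141, 0.001, 3.141]
force: [0.1, -0.8, -2.4]
width: 0.0536
```

Call:
play_rows:
  targets:
    - [[0,0,0.001,0],[0,0,0.002,0],[0,0,0.003,0],[0,0,0.003,0]]

```text
t: 7.7
eef_pos: [0.5309, -0.3307, 0.2545]
ee_rot: [3.142, -0.0, 3.141]
force: [1.7, -0.3, -2.3]
width: 0.0538
```

Call:
play_rows:
  targets:
    - [[0,0,0.0005,0],[0,0,0.001,0],[0,0,0.001,0]]

```text
t: 8.07
eef_pos: [0.5311, -0.3308, 0.2541]
ee_rot: [-3.141, 0.001, 3.141]
force: [-0.4, 0.6, 2.5]
width: 0.0536
```

Call:
play_rows:
  targets:
    - [[0,0,0,0],[0,0,0,0],[0,0,0,0],[0,0,0,0]]
  grip: 0

```text
t: 8.57
eef_pos: [0.531, -0.3307, 0.2536]
ee_rot: [-3.142, 0.0, 3.141]
force: [-0.1, 0.2, 0.1]
width: 0.0854
```

Call:
play_rows:
  targets:
    - [[0,0,-0.03,0],[0,0,-0.08,0],[0,0,-0.13,0],[-0.01,0.03,-0.146,0],[-0.025,0.085,-0.146,0]]

```text
t: 9.2
eef_pos: [0.5562, -0.2461, 0.4017]
ee_rot: [-3.141, 0.004, 3.138]
force: [0.8, 0.6, -0.6]
width: 0.0878
```

Call:
play_rows:
  targets:
    - [[-0.014,0.06,0,0],[-0.028,0.12,0,0],[-0.042,0.18,0,0],[-0.056,0.24,0,0],[-0.07,0.3,0,0]]

```text
t: 9.82
eef_pos: [0.6262, 0.0563, 0.3999]
ee_rot: [3.141, 0.0, 3.141]
force: [0.7, -0.0, 0.7]
width: 0.0875
```

Call:
play_rows:
  targets:
    - [[-0.014,0.06,0,0],[-0.028,0.114,0,0],[-0.028,0.114,0.04,0],[-0.028,0.114,0.08,0],[-0.028,0.114,0.08,0]]

```text
t: 10.45
eef_pos: [0.6531, 0.168, 0.3162]
ee_rot: [-3.139, -0.006, 3.141]
force: [-0.0, 0.9, 0.8]
width: 0.0879
```

```bash
python3 -c "
from h import *
to(.6543,.1682,.089)
scene()"
```

```text
t 10.45 pos [0.6531 0.168  0.3162] yaw 180.0 F [-0.   0.9  0.8] w 0.0879
shift [-0.0016  0.0004  0.0682] turn 0 rows 1.1
red cap [ 0.5286 -0.3301] r 0.0282 z 0.107 med [ 0.5283 -0.3295]
red tray [ 0.4878 -0.3274] [0.1137 0.1915] 84.5
red tray [ 0.4894 -0.3276] [0.1137 0.1985] 84.5
blue cap [0.4596 0.1818] r 0.027 z 0.1038 med [0.4587 0.182 ]
blue cap [ 0.4348 -0.1529] r 0.0273 z 0.1032 med [ 0.4343 -0.1532]
blue tray [0.4731 0.3312] [0.114  0.1889] 89.8
blue tray [0.4733 0.3364] [0.1244 0.1995] 89.9
yellow cap [ 0.6526 -0.0115] r 0.0275 z 0.1077 med [ 0.651  -0.0103]
yellow cap [ 0.6431 -0.1694] r 0.0276 z 0.1035 med [ 0.6424 -0.1695]
yellow tray [ 0.6124 -0.0048] [0.1121 0.193 ] 79.4
yellow tray [ 0.6166 -0.0061] [0.1193 0.2017] 79.3
```

Call:
play_rows:
  targets:
    - [[-0.001,0,0.03,0],[-0.001,0,0.055,0],[-0.001,0,0.07,0],[-0.001,0,0.07,0]]

```text
t: 11.0
eef_pos: [0.6554, 0.1681, 0.2501]
ee_rot: [-3.141, 0.0, 3.141]
force: [-0.2, -0.2, -0.1]
width: 0.0877
```

Call:
play_rows:
  targets:
    - [[0,0,0,0],[0,0,0,0],[0,0,0,0],[0,0,0,0],[0,0,0,0]]
  grip: 255
  newtons: 25

```text
t: 11.62
eef_pos: [0.6553, 0.1682, 0.25]
ee_rot: [3.142, 0.0, 3.141]
force: [0.1, -0.0, 2.2]
width: 0.0536
```

Call:
play_rows:
  targets:
    - [[0,0,-0.02,0],[0,0,-0.06,0],[0,0,-0.1,0],[0,0,-0.135,0],[0,0,-0.15,0]]

```text
t: 12.25
eef_pos: [0.6553, 0.1683, 0.4015]
ee_rot: [3.14, 0.002, 3.141]
force: [0.8, 0.3, -3.1]
width: 0.0537
```

Call:
play_rows:
  targets:
    - [[0.013,-0.03,0,0],[0.034,-0.08,0,0],[0.055,-0.13,0,0],[0.076,-0.18,0,0],[0.098,-0.23,0,0]]

```text
t: 12.88
eef_pos: [0.5559, -0.0631, 0.3983]
ee_rot: [3.142, -0.002, 3.141]
force: [1.2, -0.4, -1.5]
width: 0.0536
```

Call:
play_rows:
  targets:
    - [[0.022,-0.05,0,0],[0.044,-0.1,0,0],[0.066,-0.155,0,0],[0.088,-0.205,0,0],[0.1,-0.24,0,0]]

```text
t: 13.5
eef_pos: [0.4554, -0.3033, 0.3984]
ee_rot: [3.141, -0.002, 3.14]
force: [0.3, 0.3, -2.0]
width: 0.0535
```

Call:
play_rows:
  targets:
    - [[0.011,-0.021,0,0],[0.011,-0.021,0,0]]

```text
t: 13.75
eef_pos: [0.4449, -0.3237, 0.3982]
ee_rot: [3.14, -0.002, 3.138]
force: [0.4, -0.3, -1.4]
width: 0.0534
```

```bash
python3 -c "
from h import *
to(.4449,-.3224,.106)
"
```

```text
t 13.75 pos [ 0.4449 -0.3237  0.3982] yaw 179.8 F [ 0.4 -0.3 -1.4] w 0.0534
shift [-0.0003  0.0012  0.1332] turn 0 rows 2.1
```

Call:
play_rows:
  targets:
    - [[0,0.001,0.04,0],[0,0.001,0.08,0],[0,0.001,0.115,0],[0,0.001,0.133,0],[0,0.001,0.138,0]]

```text
t: 14.38
eef_pos: [0.4457, -0.3208, 0.2599]
ee_rot: [3.14, -0.003, -3.142]
force: [0.2, -0.3, -1.8]
width: 0.0538
```

Call:
play_rows:
  targets:
    - [[0,0,0.002,0],[0,0,0.004,0],[0,0,0.006,0],[0,0,0.007,0],[0,0,0.007,0]]

```text
t: 15.0
eef_pos: [0.446, -0.3217, 0.2548]
ee_rot: [-3.142, 0.0, 3.141]
force: [-0.7, -0.1, -2.4]
width: 0.0535
```

Call:
play_rows:
  targets:
    - [[0,0,0.0005,0],[0,0,0.001,0],[0,0,0.001,0]]

```text
t: 15.38
eef_pos: [0.4461, -0.3217, 0.2539]
ee_rot: [-3.141, 0.0, 3.141]
force: [-0.5, -0.0, 1.0]
width: 0.0539
```

Call:
play_rows:
  targets:
    - [[0,0,0,0],[0,0,0,0],[0,0,0,0],[0,0,0,0]]
  grip: 0

```text
t: 15.88
eef_pos: [0.446, -0.3217, 0.2537]
ee_rot: [-3.142, 0.0, 3.141]
force: [0.3, 0.0, -0.1]
width: 0.0857
```

Call:
play_rows:
  targets:
    - [[0,0,-0.03,0],[0,0,-0.07,0],[0,0,-0.1,0],[0.003,0.05,-0.12,0],[0.007,0.11,-0.12,0]]

```text
t: 16.5
eef_pos: [0.4393, -0.2112, 0.3752]
ee_rot: [-3.141, 0.003, 3.139]
force: [1.3, 0.7, -0.3]
width: 0.0876
```

Call:
play_rows:
  targets:
    - [[0.004,0.058,0,0],[0.004,0.058,0.02,0],[0.004,0.058,0.06,0],[0.004,0.058,0.06,0]]

```text
t: 17.0
eef_pos: [0.4339, -0.1535, 0.3118]
ee_rot: [3.142, -0.005, 3.141]
force: [-0.5, -0.8, 1.5]
width: 0.0876
```

```bash
python3 -c "
from h import *
to(.435,-.153,.089)
im,d=cams.grab_frame('wrist');cv2.imwrite('pics/w1.png',im[...,::-1])
im,d=cams.grab_frame('side');cv2.imwrite('pics/s2.png',im[...,::-1])
"
```

```text
t 17.0 pos [ 0.4339 -0.1535  0.3118] yaw 180.0 F [-0.5 -0.8  1.5] w 0.0876
shift [-0.0014  0.0005  0.0638] turn 0 rows 1.0
```

View pics/s2.png

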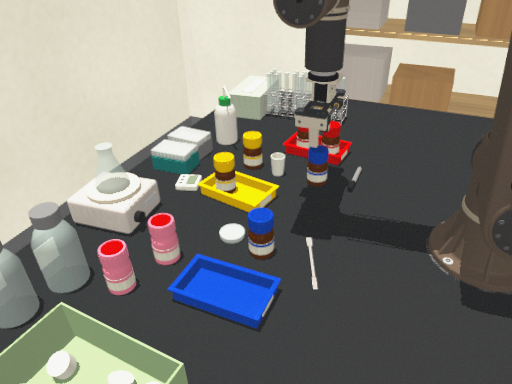

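Both red bottles stand in the red tray, at about (308,135) and (331,138). Next is the blue bottle under the gripper.

Call:
play_rows:
  targets:
    - [[-0.001,0,0.03,0],[-0.001,0,0.05,0],[-0.001,0,0.064,0],[-0.001,0,0.064,0]]

```text
t: 17.6
eef_pos: [0.4362, -0.1539, 0.2497]
ee_rot: [-3.141, -0.001, 3.141]
force: [-1.0, 0.2, -0.4]
width: 0.0875
```

Call:
play_rows:
  targets:
    - [[0,0,0,0],[0,0,0,0],[0,0,0,0],[0,0,0,0],[0,0,0,0]]
  grip: 255
  newtons: 25

```text
t: 18.23
eef_pos: [0.4362, -0.1537, 0.2499]
ee_rot: [-3.142, 0.0, 3.141]
force: [0.3, 0.1, 1.0]
width: 0.0536
```

Call:
play_rows:
  targets:
    - [[0,0,-0.02,0],[0,0,-0.06,0],[0,0,-0.1,0],[0,0,-0.135,0],[0,0,-0.15,0]]

```text
t: 18.85
eef_pos: [0.4362, -0.1537, 0.4013]
ee_rot: [3.141, 0.002, 3.141]
force: [0.8, -0.5, -1.7]
width: 0.0534
```

Call:
play_rows:
  targets:
    - [[-0.006,0.03,0,0],[-0.014,0.08,0,0],[-0.022,0.13,0,0],[-0.03,0.18,0,0],[-0.038,0.23,0,0]]

```text
t: 19.48
eef_pos: [0.4738, 0.0779, 0.3985]
ee_rot: [-3.141, -0.002, 3.141]
force: [0.7, -0.2, -1.6]
width: 0.0536
```

Call:
play_rows:
  targets:
    - [[-0.008,0.05,0,0],[-0.016,0.1,0,0],[-0.025,0.155,0,0],[-0.033,0.205,0,0],[-0.038,0.235,0,0]]

```text
t: 20.1
eef_pos: [0.5121, 0.3136, 0.3976]
ee_rot: [-3.14, -0.002, -3.141]
force: [0.7, 0.6, -1.8]
width: 0.054
```

Call:
play_rows:
  targets:
    - [[-0.004,0.018,0,0],[-0.004,0.018,0,0]]

```text
t: 20.35
eef_pos: [0.5163, 0.3299, 0.3983]
ee_rot: [-3.14, -0.002, -3.141]
force: [-0.4, -0.2, -1.6]
width: 0.0537
```

```bash
python3 -c "
from h import *
to(.5155,.3308,.106)
"
```

```text
t 20.35 pos [0.5163 0.3299 0.3983] yaw -180.0 F [-0.4 -0.2 -1.6] w 0.0537
shift [0.0006 0.0011 0.1333] turn 0 rows 2.1
```

Call:
play_rows:
  targets:
    - [[0.001,0.001,0.04,0],[0.001,0.001,0.08,0],[0.001,0.001,0.115,0],[0.001,0.001,0.133,0],[0.001,0.001,0.138,0]]

```text
t: 20.98
eef_pos: [0.515, 0.3288, 0.2604]
ee_rot: [-3.14, -0.002, 3.14]
force: [0.5, 0.4, -1.0]
width: 0.054
```

Call:
play_rows:
  targets:
    - [[0,0,0.002,0],[0,0,0.004,0],[0,0,0.006,0],[0,0,0.007,0],[0,0,0.007,0]]

```text
t: 21.6
eef_pos: [0.5152, 0.3303, 0.2547]
ee_rot: [3.142, 0.0, 3.141]
force: [-0.2, 0.2, -2.0]
width: 0.054
```

Call:
play_rows:
  targets:
    - [[0,0,0.0005,0],[0,0,0.001,0],[0,0,0.001,0]]

```text
t: 21.98
eef_pos: [0.5153, 0.3303, 0.254]
ee_rot: [3.141, 0.0, 3.141]
force: [-1.3, -0.3, 0.7]
width: 0.0535
```

Call:
play_rows:
  targets:
    - [[0,0,0,0],[0,0,0,0],[0,0,0,0],[0,0,0,0]]
  grip: 0

```text
t: 22.48
eef_pos: [0.5152, 0.3303, 0.2536]
ee_rot: [-3.142, -0.0, 3.141]
force: [-0.2, 0.8, 0.0]
width: 0.0856
```

Call:
play_rows:
  targets:
    - [[0,0,-0.03,0],[0,0,-0.07,0],[0,0,-0.1,0],[0.018,-0.045,-0.12,0],[0.038,-0.1,-0.12,0]]

```text
t: 23.1
eef_pos: [0.4772, 0.23, 0.3751]
ee_rot: [3.14, 0.002, -3.141]
force: [0.3, -0.2, -0.5]
width: 0.0877
```

Call:
play_rows:
  targets:
    - [[0.018,-0.0485,0,0],[0.018,-0.0485,0.02,0],[0.018,-0.0485,0.06,0],[0.018,-0.0485,0.06,0]]

```text
t: 23.6
eef_pos: [0.4583, 0.1809, 0.3118]
ee_rot: [-3.138, -0.004, 3.141]
force: [-0.6, 0.6, 0.8]
width: 0.0877
```

```bash
python3 -c "
from h import *
to(.4596,.1818,.089)
"
```

```text
t 23.6 pos [0.4583 0.1809 0.3118] yaw 179.9 F [-0.6  0.6  0.8] w 0.0877
shift [-0.0016  0.0011  0.0637] turn 0 rows 1.0
```

Call:
play_rows:
  targets:
    - [[-0.001,0.001,0.03,0],[-0.001,0.001,0.05,0],[-0.001,0.001,0.064,0],[-0.001,0.001,0.064,0]]

```text
t: 24.1
eef_pos: [0.4603, 0.183, 0.2496]
ee_rot: [-3.141, -0.001, 3.142]
force: [0.2, -0.3, -0.2]
width: 0.088
```

Call:
play_rows:
  targets:
    - [[0,0,0,0],[0,0,0,0],[0,0,0,0],[0,0,0,0],[0,0,0,0]]
  grip: 255
  newtons: 25

```text
t: 24.72
eef_pos: [0.4602, 0.1828, 0.2499]
ee_rot: [-3.142, 0.0, 3.141]
force: [-0.6, -0.9, 3.2]
width: 0.0536
```

Call:
play_rows:
  targets:
    - [[0,0,-0.02,0],[0,0,-0.06,0],[0,0,-0.1,0],[0,0,-0.135,0],[0,0,-0.15,0]]

```text
t: 25.35
eef_pos: [0.4602, 0.1829, 0.4011]
ee_rot: [3.14, 0.002, 3.141]
force: [0.4, 0.1, -4.0]
width: 0.0535
```

Call:
play_rows:
  targets:
    - [[0.006,0.03,0,0],[0.016,0.08,0,0],[0.025,0.12,0,0],[0.03,0.148,0,0],[0.03,0.148,0,0]]

```text
t: 25.98
eef_pos: [0.4296, 0.3324, 0.3977]
ee_rot: [-3.14, -0.002, -3.14]
force: [-0.3, -0.8, -3.9]
width: 0.0538
```

```bash
python3 -c "
from h import *
to(.4295,.3303,.106)
"
```

```text
t 25.98 pos [0.4296 0.3324 0.3977] yaw -179.9 F [-0.3 -0.8 -3.9] w 0.0538
shift [-1.000e-04 -1.900e-03  1.327e-01] turn 0 rows 2.1
```

Call:
play_rows:
  targets:
    - [[0,-0.001,0.04,0],[0,-0.001,0.08,0],[0,-0.001,0.115,0],[0,-0.001,0.133,0],[0,-0.001,0.138,0]]

```text
t: 26.6
eef_pos: [0.4299, 0.3286, 0.2597]
ee_rot: [-3.138, -0.002, 3.14]
force: [0.2, 0.6, -3.0]
width: 0.0534
```

Call:
play_rows:
  targets:
    - [[0,0,0.002,0],[0,0,0.004,0],[0,0,0.006,0],[0,0,0.007,0],[0,0,0.007,0]]

```text
t: 27.22
eef_pos: [0.4302, 0.3298, 0.2548]
ee_rot: [3.141, 0.0, 3.141]
force: [-0.8, 0.3, -2.2]
width: 0.0537
```

Call:
play_rows:
  targets:
    - [[0,0,0.0005,0],[0,0,0.001,0],[0,0,0.001,0]]

```text
t: 27.6
eef_pos: [0.4303, 0.3299, 0.2539]
ee_rot: [3.141, 0.0, 3.141]
force: [-0.2, -0.2, 1.0]
width: 0.0538
```

Call:
play_rows:
  targets:
    - [[0,0,0,0],[0,0,0,0],[0,0,0,0],[0,0,0,0]]
  grip: 0

```text
t: 28.1
eef_pos: [0.4302, 0.3299, 0.2537]
ee_rot: [3.141, 0.0, 3.141]
force: [1.0, 0.3, 0.5]
width: 0.0855
```

Call:
play_rows:
  targets:
    - [[0,0,-0.03,0],[0,0,-0.08,0],[0,0,-0.13,0],[-0.013,-0.03,-0.146,0],[-0.033,-0.08,-0.146,0]]

```text
t: 28.72
eef_pos: [0.4635, 0.2501, 0.4016]
ee_rot: [3.139, 0.003, -3.139]
force: [0.5, -0.3, -1.0]
width: 0.0878
```

Call:
play_rows:
  targets:
    - [[-0.024,-0.056,0,0],[-0.048,-0.112,0,0],[-0.072,-0.168,0,0],[-0.096,-0.224,0,0],[-0.12,-0.28,0,0]]

```text
t: 29.35
eef_pos: [0.5836, -0.0322, 0.3999]
ee_rot: [3.141, 0.001, 3.141]
force: [1.9, 0.6, -0.2]
width: 0.0878
```

Call:
play_rows:
  targets:
    - [[-0.024,-0.056,0,0],[-0.048,-0.112,0,0],[-0.06,-0.1395,0,0],[-0.06,-0.1395,0.04,0],[-0.06,-0.1395,0.08,0]]

```text
t: 29.98
eef_pos: [0.643, -0.1706, 0.3187]
ee_rot: [3.141, 0.001, 3.14]
force: [0.1, 1.0, 0.0]
width: 0.0876
```

```bash
python3 -c "
from h import *
to(.643,-.1695,.089)
im,d=cams.grab_frame('side');cv2.imwrite('pics/s3.png',im[...,::-1])
"
```

```text
t 29.98 pos [ 0.643  -0.1706  0.3187] yaw 179.9 F [0.1 1.  0. ] w 0.0876
shift [0.0001 0.001  0.0707] turn 0 rows 1.1
```

View pics/s3.png

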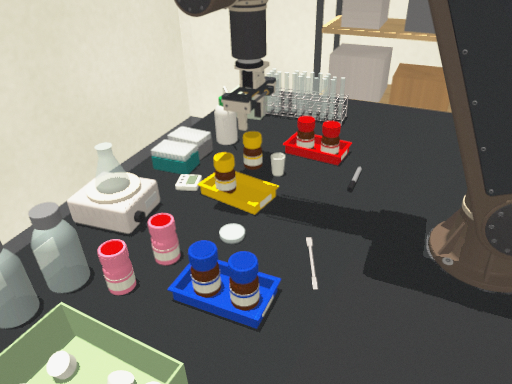

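Both blue bottles stand in the blue tray, at about (205,268) and (243,280). The reds are still in place. Now the yellow one.

Call:
play_rows:
  targets:
    - [[0,0.001,0.03,0],[0,0.001,0.055,0],[0,0.001,0.07,0],[0,0.001,0.07,0]]

```text
t: 30.52
eef_pos: [0.6429, -0.1687, 0.2491]
ee_rot: [-3.142, -0.002, 3.141]
force: [-0.1, 0.3, 1.0]
width: 0.0878
```

Call:
play_rows:
  targets:
    - [[0,0,0,0],[0,0,0,0],[0,0,0,0],[0,0,0,0],[0,0,0,0]]
  grip: 255
  newtons: 25

```text
t: 31.15
eef_pos: [0.6432, -0.1689, 0.2502]
ee_rot: [-3.141, 0.001, 3.141]
force: [0.7, -0.5, 4.0]
width: 0.0538
```

Call:
play_rows:
  targets:
    - [[0,0,-0.02,0],[0,0,-0.06,0],[0,0,-0.1,0],[0,0,-0.135,0],[0,0,-0.15,0]]

```text
t: 31.78
eef_pos: [0.6431, -0.1687, 0.4014]
ee_rot: [3.141, 0.002, 3.141]
force: [-0.5, -0.3, -2.6]
width: 0.0536
```

Call:
play_rows:
  targets:
    - [[0.013,0.03,0,0],[0.034,0.08,0,0],[0.056,0.13,0,0],[0.074,0.173,0,0],[0.074,0.173,0,0]]

```text
t: 32.4
eef_pos: [0.5677, 0.0067, 0.3986]
ee_rot: [3.141, -0.002, -3.139]
force: [0.3, -0.2, -2.7]
width: 0.0534
```

```bash
python3 -c "
from h import *
to(.5692,.0031,.106)
"
```

```text
t 32.4 pos [0.5677 0.0067 0.3986] yaw -179.8 F [ 0.3 -0.2 -2.7] w 0.0534
shift [-0.0018 -0.0037  0.1336] turn 0 rows 2.1
```

Call:
play_rows:
  targets:
    - [[0,-0.001,0.04,0],[0,-0.001,0.08,0],[0,-0.001,0.115,0],[0,-0.001,0.133,0],[0,-0.001,0.138,0]]

```text
t: 33.02
eef_pos: [0.5685, 0.0026, 0.2594]
ee_rot: [-3.141, -0.004, 3.14]
force: [0.1, -0.1, -1.6]
width: 0.0538
```

Call:
play_rows:
  targets:
    - [[0,0,0.002,0],[0,0,0.004,0],[0,0,0.006,0],[0,0,0.007,0],[0,0,0.007,0]]

```text
t: 33.65
eef_pos: [0.5691, 0.0033, 0.2548]
ee_rot: [3.142, 0.0, 3.141]
force: [0.8, -0.1, -2.2]
width: 0.0535
```

Call:
play_rows:
  targets:
    - [[0,0,0.0005,0],[0,0,0.001,0],[0,0,0.001,0]]

```text
t: 34.02
eef_pos: [0.5693, 0.0033, 0.2541]
ee_rot: [3.142, 0.001, 3.141]
force: [-0.3, -0.9, 2.3]
width: 0.0538
```

Release, rise, and swing clear to the right so the top camera sees everything.

Call:
play_rows:
  targets:
    - [[0,0,0,0],[0,0,0,0],[0,0,0,0],[0,0,0,0]]
  grip: 0

```text
t: 34.52
eef_pos: [0.5691, 0.0033, 0.2536]
ee_rot: [-3.142, -0.0, 3.141]
force: [0.5, -0.4, -1.2]
width: 0.0856
```

Call:
play_rows:
  targets:
    - [[0,0,-0.03,0],[0,0,-0.08,0],[0,0,-0.13,0],[0,0,-0.15,0],[0,0.02,-0.15,0]]

```text
t: 35.15
eef_pos: [0.5693, 0.023, 0.4057]
ee_rot: [3.14, 0.004, 3.14]
force: [-0.6, 1.5, -0.8]
width: 0.0875
```

Call:
play_rows:
  targets:
    - [[0,0.04,0,0],[0,0.08,0,0],[0,0.13,0,0],[0,0.16,0,0],[0,0.16,0,0]]

```text
t: 35.78
eef_pos: [0.5687, 0.1859, 0.4019]
ee_rot: [-3.141, -0.002, -3.139]
force: [-1.5, -0.0, 0.3]
width: 0.0878
```

```bash
python3 -c "
from h import *
st(); scene()
print([(np.round(r['xyz'],3),r['score']) for r in finder.find_in('top','beaker')])
a,_=cams.grab_frame('top');cv2.imwrite('pics/t4.png',a[...,::-1])
a,_=cams.grab_frame('side');cv2.imwrite('pics/s4.png',a[...,::-1])
"
```

```text
t 35.77 pos [0.5687 0.1859 0.4019] yaw -179.9 F [-1.5 -0.   0.3] w 0.0878
red cap [ 0.529  -0.3302] r 0.0281 z 0.1072 med [ 0.5283 -0.3295]
red cap [ 0.446  -0.3206] r 0.0283 z 0.1072 med [ 0.4459 -0.3206]
red tray [ 0.488  -0.3276] [0.1142 0.1918] 84.4
red tray [ 0.4892 -0.3277] [0.1142 0.1981] 84.4
blue cap [0.514  0.3305] r 0.0274 z 0.1072 med [0.5145 0.3294]
blue cap [0.4317 0.3302] r 0.0283 z 0.1076 med [0.4309 0.3289]
blue tray [0.4702 0.3308] [0.1144 0.1839] 89.7
blue tray [0.4681 0.3365] [0.1263 0.1877] 90.0
yellow cap [ 0.6524 -0.0114] r 0.0273 z 0.1075 med [ 0.6511 -0.0103]
yellow cap [0.5683 0.0034] r 0.0276 z 0.1075 med [0.5678 0.0022]
yellow tray [ 0.6127 -0.0048] [0.112  0.1933] 79.3
yellow tray [ 0.6166 -0.0061] [0.1193 0.2013] 79.4
[(array([ 0.555, -0.159,  0.027]), 0.78)]
```

View pics/t4.png

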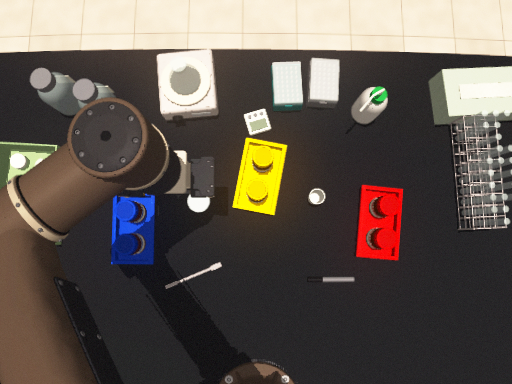

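View pics/s4.png

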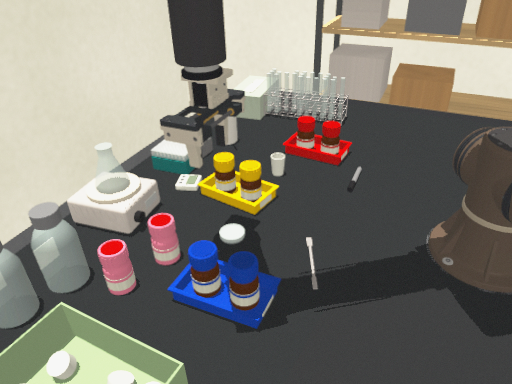

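All five bottles stand upright in their trays: in the top view red at (383,205) and (380,238), blue at (128,210) and (127,243), and yellow at (262,156) and (257,190). The beaker at (317,196) is where it was.

```bash
python3 -c "
from h import *
print(job_done())"
```

```text
the job is handed in; nothing more can be done
None
```

All five bottles are in their trays by cap colour: two in red, two in blue, and the loose yellow one beside the stored bottle. I handed the job in at about 36 s of the 120 s limit.

- **Placement:** the last top and side pictures show every bottle upright. Cap tops measured about 0.107 m, which is bottle height plus the 4 mm tray floor, and each cap was within about 3 mm of its planned spot.
- **Forces:** each bottle touched down with only a few newtons. The highest wrist reading I saw was under 6 N, against limits of 40 N and 120 N.
- **Left alone:** the stored yellow bottle moved less than 1 mm between readings, and the beaker was unmoved within the detector's few-millimetre accuracy. The pink look-alikes were not touched.
- **At hand-in:** the gripper was open and clear, about 0.22 m above the bench.
- **Disagreements:** simple box fits made the trays about 13 mm too large because of depth blur at the edges. I used a fit to the known rim size for the tray centres instead. No check failed.

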